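# Find and press the concealed catch of the key box

### The arm

A 7-joint arm with a two-finger parallel gripper is mounted at the origin on the work surface. World frame = base frame: x ahead of the robot, y to its left, z up, the work surface at z = 0. Lengths are in m, angles in rad, forces in N, time in s.
With the tool pointing down it reaches from about 0.425 to 0.875 m from the base axis. Payload 8.4 kg.
Tool frame: the origin (TCP) lies on the centre line of the jaws, within the pads' length; the fingertips stand 14 mm ahead of it and the grasp point (between the pads) lies 5 mm behind it (arm.tcp_to_tips is the distance from the TCP to the fingertips, in m); z points along the fingers, y is the line along which they close (so a half turn about z gives the same grasp; the last joint's range is limited). The gripper opens to 87 mm and grips with 3 to 60 N. Pads are 19 mm wide; open, the fingers measure 117 mm over their backs; the gripper's body (75 mm by 190 mm) begins 51 mm behind the grasp point.
Start: joints at [-1.406, 0.333, 0.04, 1.465, -0.013, 1.343, -0.059], TCP at [0.169, 0.627, 0.237] pointing down, gripper open.
Joint ranges: [-2.58, 2.58], [-0.38, 2.09], [-1.3, 1.39], [0.25, 2.4], [-1.5, 4.64], [0.08, 2.09], [-2.65, 2.65]. Speed limits (rad/s): [2.22, 2.22, 2.79, 2.79, 3.14, 3.14, 3.14].

### API

Orientations are given as a rotation vector (axis times angle).
In Python, from station import arm gives the robot as it stands.
- The arm moves only by the tool carry_out, never from a script. Its argument "motion" is a list of rows, each a list of 7 numbers: the shift along the tool's x, y, z scaled (see below), then the turn, a rotation vector about the tool's x, y, z scaled (see below), then the closure, from -1 (fully open) to 1 (shut). A call has 1 to 12 rows; each row is the pose to reach, as a shift and turn from the pose commanded when the call began, along the tool's axes at that moment, turning the shorter way round; what a row does not reach only later rows make up. The controller multiplies each number of a shift by 0.12 m and each number of a turn by pi rad. A row lasts 1/12 s, in which the tool goes at most 41.7 mm and 7.16 degrees, less where a joint would pass 70% of its speed; a pose out of reach is approached as far as the arm can. A call with a number of a shift or a turn outside -1 to 1 is refused whole. A call with a gripper value outside its range is refused whole. The fingers move at their own pace and stop on an object; the grip force is fixed at half the most. Time passes only in rows, so rows that repeat a pose let the fingers close. It gives the time, the measured TCP pose, the force, the opening and the grip force at its end, in the units of the state.
- arm.sense(): the state, without advancing time (a new reading comes with each control period).
- arm.read_camera(name): name is "scene" or "top" or "wrist"; returns a dict with "img" (480x640x3 uint8, blue, green, red), "fx", "fy", "cx", "cy" (pixels), "camera_from_world" (4x4, takes a point from world to camera coordinates). Camera axes: x right, y down, z forward; pixel columns grow to the right and rows downward; lengths in m; the calibration is good to about 2 mm. A picture is of the moment at which its call begins. There is no depth.
- arm.finish_job(): hands the job in; it is judged then, once.
The state is a dict: "time": time; "qpos": joint angles; "joint_vel": joint speeds; "joint_torque": joint torques, N m; "eef_pos": TCP position; "eef_rot": TCP orientation; "wrist_force": force on the tool from outside, world axes, zero at the start; "wrist_torque": the same for the moment, N m; "grip_width": opening from 0.0 (shut) to 1.0 (fully open); "grasp_force": force on a finger pad.
Only numpy, scipy, OpenCV 4.12 (cv2) and the standard library are available. Lean on these libraries where they do the work, as an engineer would, in place of code of your own. Each camera call takes 0.05 s, during which the arm holds its last target. There are 200 camera calls.

### The job

The grey key box on the desk has no handle: one of the four flush square pads in its flat top is the hidden push catch, and the other three are rigid blanking plugs that look just the same. Feel across the pads with the fingertips for the one that gives, press it fully home so that the key drawer springs open by itself, then let the pad come back up and move clear. Do not pull or push the drawer, and leave the other things on the box and the desk where they are, without picking anything up.

Things in the scene. Friction and masses are not known exactly. Their poses are not given: they have to be found in the camera images.
- keybox: plain grey box, 200 (its x) x 320 (its y) x 76 mm high, fixed to the desk; origin: centre of its underside, z up; its front, with the drawer, faces its own -x, towards the robot. In its flat level top is a row of four alike square pads, 45 mm in front of the centre: one is the drawer's push catch, three are rigid plugs. Which is which differs each time and is told only by pressing
- place_1 (a point): centre of the top face of pad 1 of the row, at the box's +y end (74 mm from pad to pad). The face is 44 x 44 mm, 1.5 mm below the panel in a 47 x 47 mm opening. Catch or rigid plug: they look the same. The point marks the unpressed face and does not move with it; axes as the key box
- place_2 (a point): centre of the top face of pad 2 of the row, second from the +y end (74 mm from pad to pad). The face is 44 x 44 mm, 1.5 mm below the panel in a 47 x 47 mm opening. Catch or rigid plug: they look the same. The point marks the unpressed face and does not move with it; axes as the key box
- place_3 (a point): centre of the top face of pad 3 of the row, third from the +y end (74 mm from pad to pad). The face is 44 x 44 mm, 1.5 mm below the panel in a 47 x 47 mm opening. Catch or rigid plug: they look the same. The point marks the unpressed face and does not move with it; axes as the key box
- place_4 (a point): centre of the top face of pad 4 of the row, at the box's -y end (74 mm from pad to pad). The face is 44 x 44 mm, 1.5 mm below the panel in a 47 x 47 mm opening. Catch or rigid plug: they look the same. The point marks the unpressed face and does not move with it; axes as the key box
- catch (a joint): how far the catch pad is pushed down, in m: 0 at rest, 0.006 fully home. It gives from about 2 N, takes 5 to 6 N to push home, frees the drawer at about 0.0045, and a spring returns it. It does not say which of the four pads it is
- drawer (a joint): how far the key drawer is out of the box's front (along the box's own -x), in m: 0 shut and held by the catch, 0.065 fully open. Once freed, a weak spring pushes it out within a second and it stays out. Its front is 304 mm wide, 7 to 65 mm above the desk, below the top panel
- mug: white mug, 80 mm across and 95 mm tall with a handle, standing on the desk to the left of the key box; loose, origin at the centre of its underside, z up; to be left alone
- stapler: black stapler 140 x 36 x 54 mm, on the desk to the right of the key box; loose, origin at the centre of its underside, z up; to be left alone
- mouse: black computer mouse 100 x 60 x 33 mm, on the desk to the right of the key box; loose, origin at the centre of its underside, z up; to be left alone
- puncher: dark hole puncher 100 x 120 x 64 mm, on the desk to the left of the key box; loose, origin at the centre of its underside, z up; to be left alone
- note_block: white block of note paper 50 x 75 x 22 mm, lying on the rear part of the key box's top panel; loose, origin at the centre of its underside, z up; to be left alone
- ink_pad: small white ink-pad tin with a steel lid, 50 x 80 x 21 mm, lying on the rear part of the key box's top panel; loose, origin at the centre of its underside, z up; to be left alone

How it is judged:
By the outcome, as a careful person would: the job done as asked, in the order asked, and still so for the second after the job is handed in, with the robot touching nothing.
It also fails if it takes over 48 s, if anything falls off the work surface, if the arm or the gripper's body presses on something with over 40 N, if the wrist force passes 120 N, or if a joint passes its speed limit or range.

## Working session

There is one attempt and no reset: what is moved stays moved. The work goes in short steps, Python scripts to look and compute and a tool call to move; the robot and the scene stay as the last step left them, time stands still between calls to the robot, and variables do not carry over. Pictures are saved under pics/ and viewed, at most 10 in all, crops included, and the job is handed in when it is done.

Besides the shell and the picture viewer there is one more tool, called after ">>>" in YAML: its name, and indented under it one key for each argument. carry_out: Moves the arm, as the interface text tells. Its arguments: {"type":"object","properties":{"motion":{"type":"array"}},"required":["motion"]}

```bash
mkdir -p pics
python3 - <<'E'
from station import arm
import cv2,numpy as np
s=arm.sense();print({k:np.round(v,3) for k,v in s.items()},arm.tcp_to_tips)
for n in("top","scene"):
    c=arm.read_camera(n);cv2.imwrite(f"pics/{n}0.png",c["img"]);print(n,c["fx"],c["cx"],c["cy"],np.round(c["camera_from_world"],3).tolist())
E
```

```text
{'time': np.float64(0.0), 'qpos': array([-1.406,  0.334,  0.04 ,  1.466, -0.013,  1.343, -0.059]), 'joint_vel': array([-0.   , -0.   , -0.001, -0.002,  0.001,  0.   ,  0.   ]), 'joint_torque': array([-1.0000e-03, -6.5637e+01,  1.3350e+00, -4.0380e+01, -6.0000e-02,
        4.5000e-02,  0.0000e+00]), 'eef_pos': array([0.169, 0.627, 0.236]), 'eef_rot': array([-4.130e-01, -3.114e+00,  3.000e-03]), 'wrist_force': array([-0.156,  1.057,  0.894]), 'wrist_torque': array([ 0.024,  0.021, -0.033]), 'grasp_force': np.float64(0.0), 'grip_width': np.float64(1.001)} 0.014
top 437.6569563597421 316.454084772196 240.8192435418183 [[-0.021, -1.0, -0.001, 0.005], [-0.991, 0.021, -0.134, 0.545], [0.134, -0.001, -0.991, 1.173], [0.0, 0.0, 0.0, 1.0]]
scene 469.1130396573751 317.6069699621472 236.833469579286 [[-0.768, 0.64, 0.011, 0.414], [0.554, 0.672, -0.491, -0.291], [-0.322, -0.371, -0.871, 1.193], [0.0, 0.0, 0.0, 1.0]]
```

View pics/top0.png

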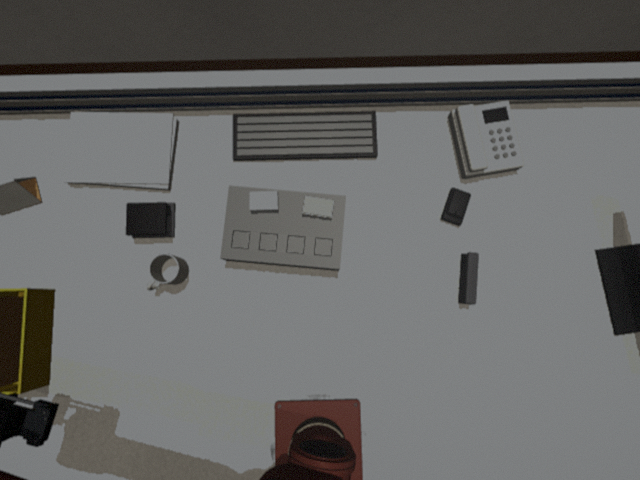

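View pics/scene0.png

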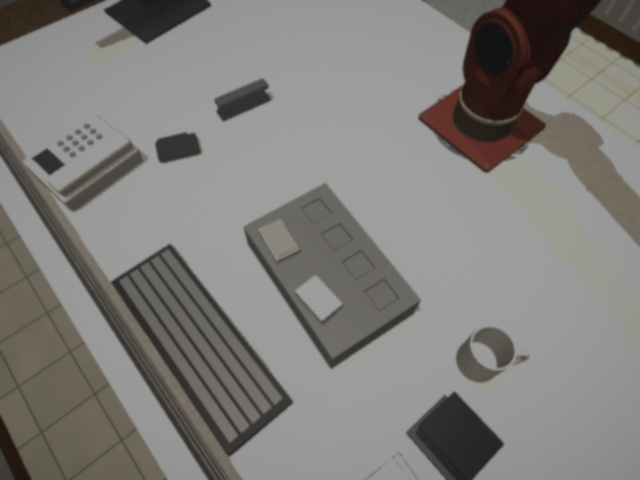

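The top view shows the box with pads 1–4 at about (241,240), (268,242), (296,244), (323,247). In the scene view they are at (382,294), (359,265), (337,237), (317,210).

```bash
cat > h.py <<'E'
from station import arm
import cv2,numpy as np
from scipy.spatial.transform import Rotation as R
def cast(c,px,z):
    M=c["camera_from_world"];Rm,t=M[:3,:3],M[:3,3]
    o=-Rm.T@t;d=Rm.T@np.array([(px[0]-c["cx"])/c["fx"],(px[1]-c["cy"])/c["fy"],1])
    return o+d*(z-o[2])/d[2]
def togo(p,yaw):
    """shift (units) and turn (units) to put TCP at p, pointing down, tool y along yaw+90deg"""
    s=arm.sense();r=R.from_rotvec(s["eef_rot"])
    t=R.from_euler('z',yaw)*R.from_euler('x',np.pi)
    best=min((t,t*R.from_euler('z',np.pi)),key=lambda q:(r.inv()*q).magnitude())
    return np.round(r.inv().apply(np.array(p)-s["eef_pos"])/.12,3),np.round((r.inv()*best).as_rotvec()/np.pi,3)
E
python3 - <<'E'
from h import *
guess={"top":[(241,240),(268,242),(296,244),(323,247)],"scene":[(382,294),(359,265),(337,237),(317,210)]}
for n,g in guess.items():
    c=arm.read_camera(n);gr=cv2.cvtColor(c["img"],cv2.COLOR_BGR2GRAY)
    bh=cv2.morphologyEx(cv2.GaussianBlur(gr,(3,3),0),cv2.MORPH_BLACKHAT,np.ones((9,9)))
    m=(bh>8).astype(np.uint8)
    cs,_=cv2.findContours(m,cv2.RETR_LIST,cv2.CHAIN_APPROX_NONE)
    P=[]
    for q in g:
        k=[cv2.minAreaRect(x) for x in cs if cv2.contourArea(x)>100 and cv2.pointPolygonTest(x,q,False)>0]
        k=[x for x in k if max(x[1])<45]
        print(n,q,[(np.round(x[0],1),np.round(x[1],1)) for x in k])
        u=np.mean([x[0] for x in k],axis=0) if k else q
        P.append(cast(c,u,.0755))
    P=np.array(P);v=P[0]-P[3];print(np.round(P,4),"spacing",np.linalg.norm(v)/3,"yaw",np.arctan2(-v[0],v[1]))
print(R.from_rotvec(arm.sense()["eef_rot"]).as_matrix().round(2))
E
```

```text
top (241, 240) [(array([240.9, 239.5]), array([16.9, 16.5])), (array([240.3, 239. ]), array([19.5, 19.3]))]
top (268, 242) []
top (296, 244) []
top (323, 247) [(array([323. , 246.8]), array([17.3, 16.8])), (array([323. , 246.5]), array([19., 20.]))]
[[ 0.5484  0.1963  0.0755]
 [ 0.5394  0.123   0.0755]
 [ 0.5324  0.0482  0.0755]
 [ 0.5238 -0.0238  0.0755]] spacing 0.0738198058802828 yaw -0.11159159449863601
scene (382, 294) []
scene (359, 265) []
scene (337, 237) []
scene (317, 210) []
[[ 0.5475  0.1965  0.0755]
 [ 0.5401  0.1245  0.0755]
 [ 0.5322  0.0505  0.0755]
 [ 0.5221 -0.0241  0.0755]] spacing 0.07401120092115955 yaw -0.11453726603876307
[[-0.97  0.26 -0.  ]
 [ 0.26  0.97 -0.  ]
 [-0.   -0.   -1.  ]]
```

```bash
python3 -c "
from h import *
print(togo([.548,.1965,.236],-.113),togo([.548,.1965,.105],-.113))"
```

```text
(array([-3.981e+00, -2.642e+00,  3.000e-03]), array([-0.   ,  0.   , -0.048])) (array([-3.981, -2.641,  1.095]), array([-0.   ,  0.   , -0.048]))
```

>>> carry_out:
  motion:
    - [-0.3, -0.2, 0, 0, 0, -0.02, 1]
    - [-0.6, -0.4, 0, 0, 0, -0.03, 1]
    - [-0.9, -0.6, 0, 0, 0, -0.04, 1]
    - [-1, -0.66, 0, 0, 0, -0.048, 1]
    - [-1, -0.66, 0, 0, 0, -0.048, 1]

```text
time: 0.62
eef_pos: [0.2698, 0.5156, 0.237]
eef_rot: [0.187, 3.134, -0.001]
wrist_force: [0.5, -0.1, 0.9]
grip_width: 0.708
grasp_force: 0.0
```

```bash
python3 -c "
from h import *
print(togo([.548,.1965,.236],-.113),arm.sense()['time'],arm.sense()['grip_width'])"
```

```text
(array([-2.618, -2.365,  0.015]), array([-0.   ,  0.001, -0.002])) 0.6167 0.7078290293750068
```

>>> carry_out:
  motion:
    - [-0.25, -0.22, 0, 0, 0, 0, 1]
    - [-0.5, -0.45, 0, 0, 0, 0, 1]
    - [-0.75, -0.67, 0, 0, 0, 0, 1]
    - [-1, -0.9, 0, 0, 0, 0, 1]
    - [-1, -0.9, 0, 0, 0, 0, 1]

```text
time: 1.03
eef_pos: [0.3779, 0.3921, 0.2369]
eef_rot: [0.193, 3.133, -0.003]
wrist_force: [0.6, -0.1, 0.2]
grip_width: 0.325
grasp_force: 0.0
```

>>> carry_out:
  motion:
    - [-0.25, -0.22, 0, 0, 0, 0, 1]
    - [-0.5, -0.45, 0, 0, 0, 0, 1]
    - [-0.75, -0.67, 0, 0, 0, 0, 1]
    - [-1, -0.9, 0, 0, 0, 0, 1]
    - [-1, -0.9, 0, 0, 0, 0, 1]
    - [-1, -0.9, 0, 0, 0, 0, 1]

```text
time: 1.53
eef_pos: [0.4802, 0.2762, 0.2365]
eef_rot: [0.185, 3.136, -0.001]
wrist_force: [-1.4, 0.7, -0.1]
grip_width: 0.006
grasp_force: 0.0
```

```bash
python3 -c "
from h import *
print(togo([.548,.1965,.236],-.113),arm.sense()['time'],arm.sense()['grip_width'])"
```

```text
(array([-0.64 , -0.593,  0.005]), array([-0.   ,  0.   , -0.002])) 1.5333 0.005968553415615258
```

>>> carry_out:
  motion:
    - [-0.25, -0.22, 0, 0, 0, 0, 1]
    - [-0.5, -0.45, 0, 0, 0, 0, 1]
    - [-0.64, -0.59, 0.2, 0, 0, 0, 1]
    - [-0.64, -0.59, 0.5, 0, 0, 0, 1]
    - [-0.64, -0.59, 0.8, 0, 0, 0, 1]
    - [-0.64, -0.59, 1.0, 0, 0, 0, 1]
    - [-0.64, -0.59, 1.0, 0, 0, 0, 1]
    - [-0.64, -0.59, 1.0, 0, 0, 0, 1]

```text
time: 2.2
eef_pos: [0.5459, 0.2004, 0.1159]
eef_rot: [-0.174, -3.134, 0.002]
wrist_force: [0.1, 0.5, 1.5]
grip_width: 0.004
grasp_force: 0.0
```

```bash
python3 -c "
from h import *
print(togo([.548,.1965,.0885],-.113),arm.sense()['time'],arm.sense()['wrist_force'])
for n,b in(('wrist',None),('top',(200,160,170,130))):
    i=arm.read_camera(n)['img']
    if b:
        x,y,w,h=b;i=cv2.resize(i[y:y+h,x:x+w],None,fx=4,fy=4)
    cv2.imwrite(f'pics/{n}1.png',i)"
```

```text
(array([-0.022, -0.03 ,  0.229]), array([-0.   , -0.001,  0.001])) 2.2 [0.09578577 0.46193692 1.48143053]
```

View pics/wrist1.png

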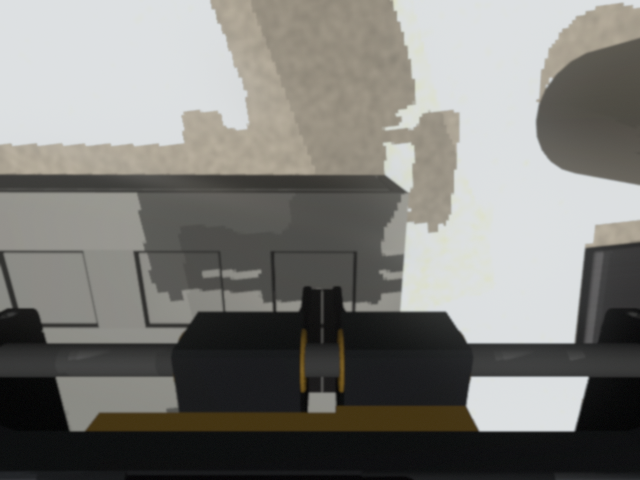

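The fingertips (about column 322, row 290) stand over pad 1 (columns 272–355, rows 250–325).

>>> carry_out:
  motion:
    - [-0.02, -0.03, 0.08, 0, 0, 0, 1]
    - [-0.02, -0.03, 0.15, 0, 0, 0, 1]
    - [-0.02, -0.03, 0.19, 0, 0, 0, 1]
    - [-0.02, -0.03, 0.2, 0, 0, 0, 1]
    - [-0.02, -0.03, 0.2, 0, 0, 0, 1]
    - [-0.02, -0.03, 0.2, 0, 0, 0, 1]

```text
time: 2.8
eef_pos: [0.5491, 0.1952, 0.0926]
eef_rot: [-0.177, -3.137, 0.0]
wrist_force: [-0.6, 0.4, -0.6]
grip_width: 0.007
grasp_force: 0.0
```

>>> carry_out:
  motion:
    - [0, 0, 0.01, 0, 0, 0, 1]
    - [0, 0, 0.02, 0, 0, 0, 1]
    - [0, 0, 0.03, 0, 0, 0, 1]
    - [0, 0, 0.03, 0, 0, 0, 1]
    - [0, 0, 0.03, 0, 0, 0, 1]

```text
time: 3.22
eef_pos: [0.5491, 0.1952, 0.089]
eef_rot: [0.178, 3.137, -0.0]
wrist_force: [-0.1, -0.5, 0.1]
grip_width: 0.004
grasp_force: 0.0
```

>>> carry_out:
  motion:
    - [0, 0, 0.005, 0, 0, 0, 1]
    - [0, 0, 0.01, 0, 0, 0, 1]
    - [0, 0, 0.01, 0, 0, 0, 1]
    - [0, 0, 0.01, 0, 0, 0, 1]

```text
time: 3.55
eef_pos: [0.5491, 0.1952, 0.0879]
eef_rot: [0.178, 3.136, 0.0]
wrist_force: [-0.5, -0.8, 4.3]
grip_width: 0.007
grasp_force: 2.1
```

>>> carry_out:
  motion:
    - [0, 0, 0.005, 0, 0, 0, 1]
    - [0, 0, 0.01, 0, 0, 0, 1]
    - [0, 0, 0.01, 0, 0, 0, 1]
    - [0, 0, 0.01, 0, 0, 0, 1]

```text
time: 3.88
eef_pos: [0.5491, 0.1952, 0.0866]
eef_rot: [0.177, 3.137, 0.0]
wrist_force: [-0.7, 0.1, 3.5]
grip_width: 0.002
grasp_force: 2.1
```

>>> carry_out:
  motion:
    - [0, 0, 0.005, 0, 0, 0, 1]
    - [0, 0, 0.01, 0, 0, 0, 1]
    - [0, 0, 0.01, 0, 0, 0, 1]
    - [0, 0, 0.01, 0, 0, 0, 1]

```text
time: 4.22
eef_pos: [0.5492, 0.1952, 0.0854]
eef_rot: [0.177, 3.136, -0.0]
wrist_force: [-1.7, -0.3, 4.2]
grip_width: 0.006
grasp_force: 2.3
```

>>> carry_out:
  motion:
    - [0, 0, 0.005, 0, 0, 0, 1]
    - [0, 0, 0.01, 0, 0, 0, 1]
    - [0, 0, 0.01, 0, 0, 0, 1]
    - [0, 0, 0.01, 0, 0, 0, 1]

```text
time: 4.55
eef_pos: [0.5492, 0.1952, 0.0842]
eef_rot: [0.177, 3.136, 0.0]
wrist_force: [-1.9, 0.9, 4.5]
grip_width: 0.003
grasp_force: 2.0
```

Pad 1 gives, so it is the catch. I'll keep pressing until it stops.

>>> carry_out:
  motion:
    - [0, 0, 0.005, 0, 0, 0, 1]
    - [0, 0, 0.01, 0, 0, 0, 1]
    - [0, 0, 0.01, 0, 0, 0, 1]
    - [0, 0, 0.01, 0, 0, 0, 1]

```text
time: 4.88
eef_pos: [0.5492, 0.1952, 0.083]
eef_rot: [0.177, 3.136, 0.0]
wrist_force: [-1.0, -0.8, 5.5]
grip_width: 0.005
grasp_force: 2.5
```

>>> carry_out:
  motion:
    - [0, 0, 0.005, 0, 0, 0, 1]
    - [0, 0, 0.01, 0, 0, 0, 1]
    - [0, 0, 0.01, 0, 0, 0, 1]
    - [0, 0, 0.01, 0, 0, 0, 1]

```text
time: 5.22
eef_pos: [0.5494, 0.1952, 0.0829]
eef_rot: [0.178, 3.136, 0.001]
wrist_force: [-4.5, -1.7, 14.7]
grip_width: 0.003
grasp_force: 7.4
```

Hit the hard stop, so the pad is fully home. Now I'll lift straight up.

>>> carry_out:
  motion:
    - [0, 0, -0.03, 0, 0, 0, 1]
    - [0, 0, -0.1, 0, 0, 0, 1]
    - [0, 0, -0.3, 0, 0, 0, 1]
    - [0, 0, -0.6, 0, 0, 0, 1]
    - [0, 0, -0.9, 0, 0, 0, 1]
    - [0, 0, -1, 0, 0, 0, 1]
    - [0, 0, -1, 0, 0, 0, 1]
    - [0, 0, -1, 0, 0, 0, 1]
    - [0, 0, -1, 0, 0, 0, 1]
    - [0, 0, -1, 0, 0, 0, 1]
    - [0, 0, -1, 0, 0, 0, 1]
    - [0, 0, -1, 0, 0, 0, 1]

```text
time: 6.22
eef_pos: [0.5487, 0.195, 0.2007]
eef_rot: [-0.177, -3.135, 0.002]
wrist_force: [-0.3, -0.2, 0.5]
grip_width: 0.005
grasp_force: 0.0
```

```bash
python3 -c "
from h import *
cv2.imwrite('pics/scene2.png',arm.read_camera('scene')['img'])
cv2.imwrite('pics/wrist2.png',arm.read_camera('wrist')['img'])"
```

```text
(no output)
```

View pics/wrist2.png

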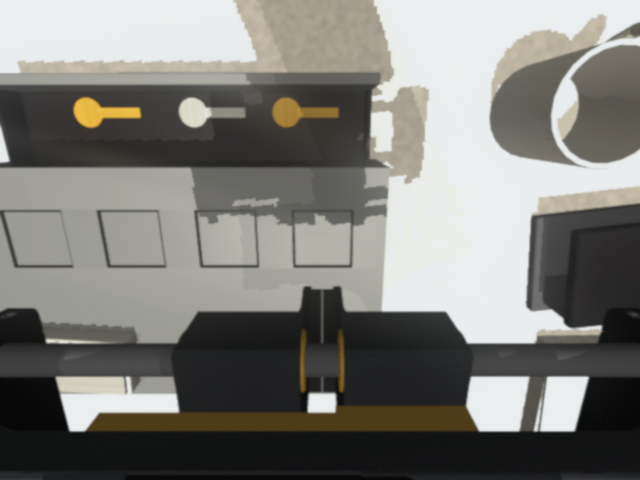

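View pics/scene2.png

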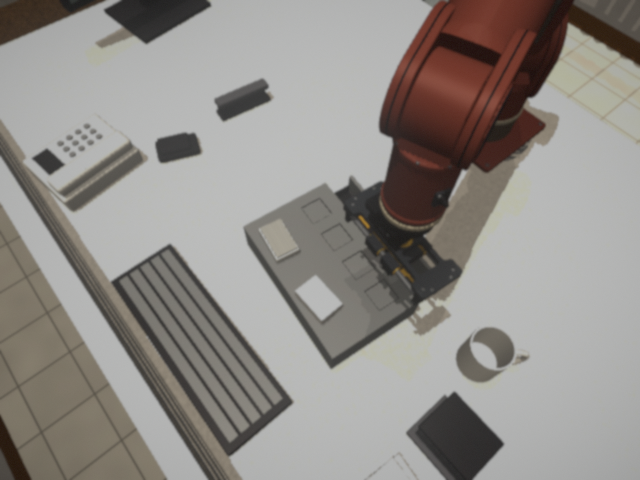

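The wrist view shows the drawer open with its keys visible (rows 75–165) and all four pads flush (rows 210–268). In the scene view the other things are where they were, and the gripper is well clear.

```bash
python3 -c "
from station import arm
print(arm.finish_job())"
```

```text
the job is handed in; nothing more can be done
None
```

Pad 1, at the box's +y end, was the catch: I pressed it fully home, the key drawer sprang open, the pad came back up, and I handed the job in with the gripper clear and nothing else moved.

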